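Mount a stone prism in the sprung ultrasonic test rig

TASK

Take the long stone prism out of the wooden rack by its two ends, lay it down on the rubber pad and let go. Then take it across its sides, push the sprung plate of the test rig back with it and lower it onto the rail, so that it lies flat, square and centred on the rail, clamped between the fixed head and the sprung plate. Once it is clamped and released, throw the toggle switch on the grey pulse box fully over to the other side; leave the other things on the table where they are.

Things in the scene. Friction and masses are not known exactly. Their poses are not given: they have to be found in the camera images.
- long_prism_mid (a point): Centre of the long stone prism, the piece to mount: grey stone, 56 mm long (its x axis) and 28 x 28 mm in section, about 110 g. It starts lying in one of the three channels of the rack, axis along the channel, and is the only piece whose ends stand out of the rack (6 mm at either end).
- short_prism_mid (a point): Centre of a bystander in another channel: a stone prism 38 mm long, 28 x 28 mm section. Leave it.
- round_core_center (a point): Centre of a bystander in another channel: a stone cylinder 28 mm in diameter, 38 mm long, lying. Leave it.
- rack: Fixed wooden rack, origin under its centre: 44 mm along x, 138 mm along y, 42 mm high. Three channels along x, open at both ends, 30 mm wide, at y = -42, 0, +42 mm; floor at 16 mm; their walls (12 mm thick) cover the pieces' sides but for the top 2 mm, so only the long prism's ends can be gripped.
- pad_top (a point): Centre of the top of the fixed black rubber pad, 120 x 120 mm, its top 6 mm above the table. The prism's centre must be laid down within 50 mm of the pad's centre along both pad axes, on any of its long faces, turned as you like.
- rig: Fixed aluminium test rig; origin under the centre of its base plate (80 x 200 mm, 10 mm thick), y is its axis, +y towards the spring. Heights over the table: rail 22 mm wide along y, top 30 mm; fixed head 36 mm wide, y -65 to -35 mm, top 50 mm (its small steel face at y = -35 mm, 31 to 49 mm high); spring housing y +64 to +96 mm, top 72 mm.
- seat (a point): Where the prism's centre must finally be, 44 mm above the table; axes as the rig. The prism's long axis must lie along y. From this point the fixed face is at y = -28 mm, the resting plate's face at y = +8 mm: the gap is 36 mm at rest and must be opened beyond 56 mm. +y points to the plate, x across, z up.
- plate_face (a point): On the front of the sprung plate, 66 mm above the table; the plate is 36 mm wide, 14 mm thick, from 31 to 80 mm high: taller than the fixed head, so the prism can be held above the head with one end against the plate's upper part, pushed to +y until its other end clears the head, then lowered. Moves with joint carriage; axes as the rig.
- carriage (a joint): Travel of the sprung steel plate along the rig's +y, in m: 0 at rest, 0.020 when the prism is clamped, 0.034 at its stop. The spring pushes back with 3 N at rest, 7 N at 0.020 and about 10 N at the stop.
- pulse_switch_tip (a point): Centre of the ball (26 mm across) on the end of the pulse box's toggle lever, a 10 mm thick rod, 50 mm from its pivot to this point; it moves with the lever.
- pulser: Fixed grey pulse box, 130 mm along its x, 100 mm along its y, 45 mm high; origin at the centre of its underside. On top of it a black block (70 x 50 mm, to 70 mm height) carries the toggle; the pivot lies along y, 67 mm above the origin. The lever leans to the box's -x at first and must be thrown to +x.
- pulse_switch (a joint): Angle of the toggle lever in rad: near 0 leaning to the box's -x, 0.5 upright, 1.0 thrown fully to +x. Stays where it is left; takes about 2 N at the ball.
- ring_a: Bystander, loose steel ring, 60 mm across, 20 mm high; origin under its centre.
- ring_b: Bystander, loose steel ring, 70 mm across, 22 mm high; origin under its centre.
- driver: Bystander, loose screwdriver lying on the table.
- caliper: Bystander, loose steel caliper lying flat, 150 mm long.
- gel: Bystander, loose white bottle, 44 mm across, 110 mm high; origin under its centre.
- dish: Bystander, loose white dish, 90 mm across, 25 mm high; origin under its centre.

How it is judged:
On the way, in this order (a step that is already met when the one before it is completed fails the run):
1. the long prism lies on the rubber pad, let go and at rest (x of long_prism_mid in the frame of pad_top between -0.05 and 0.05 m and y of long_prism_mid in the frame of pad_top between -0.05 and 0.05 m and z of long_prism_mid in the frame of pad_top below 0.017 m and contact force between the fingers and long_prism below 0.1 N and linear speed of long_prism below 0.02 m/s), for 0.2 s.
2. the prism is clamped in the rig and let go, the toggle not yet thrown (x of long_prism_mid in the frame of seat between -0.006 and 0.006 m and y of long_prism_mid in the frame of seat between -0.004 and 0.004 m and z of long_prism_mid in the frame of seat between -0.003 and 0.003 m and angle between the x axis of long_prism_mid and the y axis of seat, either way round below 0.12 rad and contact force between each of carriage, rig and long_prism above 2 N and contact force between the fingers and long_prism below 0.1 N and value of joint pulse_switch below 0.5 rad), for 0.2 s.
At the end, for the whole second after the job is handed in: Prism at rest on the rail: centre within 6 mm of the seat across, 4 mm along, 3 mm in height, axis within 0.12 rad of the rig's, pressed by both sprung plate and fixed head (over 2 N each); toggle beyond 0.85 rad (x of long_prism_mid in the frame of seat between -0.006 and 0.006 m and y of long_prism_mid in the frame of seat between -0.004 and 0.004 m and z of long_prism_mid in the frame of seat between -0.003 and 0.003 m and angle between the x axis of long_prism_mid and the y axis of seat, either way round below 0.12 rad and contact force between each of carriage, rig and long_prism above 2 N and value of joint pulse_switch above 0.85 rad and linear speed of long_prism below 0.01 m/s); the robot touches nothing.
It fails at once if the toggle thrown before the prism lies in its clamped place (value of joint pulse_switch above 0.5 rad and distance between long_prism_mid and seat above 0.015 m).
It fails at once if another stone piece moved by more than 20 mm (distance of any of short_prism_mid, round_core_center from where it was at the start of the episode above 0.02 m).
It fails at once if a bystander on the table moved by more than 30 mm (distance of any of ring_a, ring_b, driver, caliper, gel, dish from where it was at the start of the episode above 0.03 m).
It also fails if it takes over 72 s, if anything falls off the work surface, if the arm or the gripper's body presses on something with over 40 N, if the wrist force passes 120 N, or if a joint passes its speed limit or range.

ROBOT

A 6-joint arm with a two-finger parallel gripper is mounted at the origin on the work surface. World frame = base frame: x ahead of the robot, y to its left, z up, the work surface at z = 0. Lengths are in m, angles in rad, forces in N, time in s.
With the tool pointing down it reaches from about 0.4 to 0.825 m from the base axis. Payload 7 kg.
Tool frame: the origin (TCP) lies at the very end of the fingers, on their centre line; the grasp point (between the pads) lies 19 mm behind it; y points along the fingers, x is the direction in which the jaws open and shut, and the axes are right-handed (so a half turn about y gives the same grasp; the last joint's range is limited). The gripper opens to 88 mm and grips with 3 to 60 N. Pads are 19 mm wide; open, the fingers measure 130 mm over their backs; the gripper's body (78 mm by 193 mm) begins 47 mm behind the grasp point.
Start: joints at [-0.881, 0.359, 0.012, 0, -1.224, -0.288], TCP at [0.264, -0.621, 0.227] pointing down, gripper open.
Joint ranges: [-3.07, 3.07], [-1.43, 2.12], [-1.02, 1.25], [-3.03, 1.67], [-3.05, -0], [-3.03, 3.03]. Speed limits (rad/s): [2.39, 2.39, 3.01, 3.14, 3.14, 3.14].

INTERFACE

Orientations are given as [roll, pitch, yaw] about the fixed x, y, z axes, in that order (R = Rz(yaw) Ry(pitch) Rx(roll)).
In Python, from station import arm gives the robot as it stands.
- The arm moves only by the tool move_arm, never from a script. Its arguments are lists of equal length, an entry for each row: "jaw": the closure, from 0 (fully open) to 1 (shut); "offset": the shift along the tool's x, y, z in m, a list of three; "roll": the turn about the tool's y in rad. In form: {"jaw": [jaw, ...], "offset": [[dx, dy, dz], ...], "roll": [roll, ...]}. A call has 1 to 5 rows; each row shifts and turns the commanded pose from where the row before left it, along the tool's axes as they then stand; what a row does not reach is not made up. A row lasts 1/8 s, in which the tool goes at most 62.5 mm and 10.7 degrees, less where a joint would pass 70% of its speed; a pose out of reach is approached as far as the arm can. A call is refused whole if a number of a shift passes 0.0625 or a number of a turn 0.188, either way. A call with a gripper value outside its range is refused whole. The fingers move at their own pace and stop on an object; "grip_force" is the grip in N (left out, the last holds). Time passes only in rows, so rows that do not move let the fingers close. It gives the time, the measured TCP pose, the force and the opening at its end, in the units of the state.
- arm.get_state(): the state, without advancing time (a new reading comes with each control period).
- arm.grab_frame(name): name is "side" or "top" or "wrist"; returns a dict with "pixels" (400x640x3 uint8, blue, green, red), "fovy" (degrees; the focal length in pixels is half the picture's height over the tangent of half this angle, whatever the lens; pixels are square), "cx", "cy" (the principal point, pixels), "position" and "attitude" of the camera in the world; the wrist camera has in their place "hand_eye" (4x4, takes a point from camera to tool coordinates, whose origin is the TCP and whose axes are the tool frame's). Camera axes: x right, y down, z forward; pixel columns grow to the right and rows downward; lengths in m; the calibration is good to about 2 mm. A picture is of the moment at which its call begins: read the wrist's pose just before it. There is no depth.
- arm.job_done(): hands the job in, once; it reports no verdict.
Trained networks look in a picture, given as the dict that the camera call returned (one of the last four; its "shot" number tells which), for a name from the list of things; names that differ only in an ending like _2 or _b are one class to them, and where a whole thing is asked for, a point or a joint stands for the part that bears it (a point fixed in the world has none). Each returns a list of dicts, best first, with "p" (0 to 1); they miss things now and then, are a little off and sometimes report something else, mostly with a low value. They report only what shows in the picture. A call takes as long as a camera call.
- arm.recognise(picture, thing): "position" ([x, y, z] in m, in world coordinates, good to about 4 mm: the middle of the surface that is visible of it).
- arm.landmark_of(picture, thing): "position" ([x, y, z] in m, in world coordinates, good to about 4 mm: a listed point, or the origin of a listed thing).
The state is a dict: "t": time; "q": joint angles; "qd": joint speeds; "joint_efforts": joint torques, N m; "eef_pos": TCP position; "ee_rot": TCP orientation; "force": force on the tool from outside, world axes, zero at the start; "moment": the same for the moment, N m; "width": finger opening in m.
Only numpy, scipy, OpenCV 4.12 (cv2) and the standard library are available. Lean on these libraries where they do the work, as an engineer would, in place of code of your own. Each camera call takes 0.05 s, during which the arm holds its last target.

## Working session

There is one attempt and no reset: what is moved stays moved. The work goes in short steps, Python scripts to look and compute and a tool call to move; the robot and the scene stay as the last step left them, time stands still between calls to the robot, and variables do not carry over. Pictures are saved under pics/ and viewed, and the job is handed in when it is done.

Besides the shell and the picture viewer there is one more tool, called after ">>>" in YAML: its name, and indented under it one key for each argument. move_arm: Moves the arm, as the interface text tells. Its arguments: {"type":"object","properties":{"jaw":{"type":"array","items":{"type":"number"}},"offset":{"type":"array","items":{"type":"array","items":{"type":"number"}}},"roll":{"type":"array","items":{"type":"number"}},"grip_force":{"type":"number"}},"required":["jaw","offset","roll"]}

```bash
ls; mkdir -p pics
cat > look.py <<'E'
import cv2,numpy as np
from station import arm
def snap(cam,name):
    f=arm.grab_frame(cam); cv2.imwrite(f'pics/{name}.png',f['pixels']); return f
E
python3 - <<'E'
from look import *
print(arm.get_state())
things=['long_prism_mid','short_prism_mid','round_core_center','rack','pad_top','rig','seat','plate_face','pulse_switch_tip','pulser']
for c in ['top','side']:
    f=snap(c,c+'0'); print(c,{k:f[k] for k in f if k!='pixels'})
    for t in things:
        print(t,[(np.round(d['position'],4).tolist(),round(d['p'],2)) for d in arm.landmark_of(f,t)[:3]])
E
```

```text
pics
{'t': 0.0, 'q': array([-8.80914223e-01,  3.59394887e-01,  1.10518191e-02, -3.71790556e-04,
       -1.22407170e+00, -2.88114330e-01]), 'qd': array([-0.00179441,  0.00087665,  0.00086166,  0.00097213,  0.00037235,
       -0.00120412]), 'joint_efforts': array([-8.76370486e-04, -5.82722104e+01,  2.93055940e+01,  6.99725971e+00,
        6.77786578e-03, -1.56229330e-04]), 'eef_pos': array([ 0.263757  , -0.62080518,  0.22561053]), 'ee_rot': array([-1.57067151e+00, -1.65104970e-03,  1.97243737e+00]), 'force': array([0.00850418, 0.71396908, 0.80409271]), 'moment': array([-0.01950749, -0.00315811, -0.02266826]), 'width': 0.08780041887432398}
top {'fovy': 43.50080939252805, 'cx': 320.79717759714043, 'cy': 208.05632852506164, 'position': array([ 4.56038049e-01, -2.30442750e-04,  1.66972240e+00]), 'attitude': array([-3.06120836, -0.0160643 , -1.57748889]), 'shot': 1}
long_prism_mid [([0.5217, -0.2933, 0.0297], 0.66)]
short_prism_mid []
round_core_center [([0.5086, -0.3731, 0.032], 0.65)]
rack [([0.5118, -0.3366, 0.0017], 0.75), ([0.4942, 0.4002, 0.0016], 0.31)]
pad_top [([0.4969, 0.1916, 0.0
[... 322 characters left out ...]
position': array([-0.03570028, -0.61907839,  0.75059111]), 'attitude': array([-2.20733637, -0.01018928, -0.79150086]), 'shot': 2}
long_prism_mid [([0.515, -0.2927, 0.0294], 0.72)]
short_prism_mid []
round_core_center [([0.7784, -0.0875, 0.0003], 0.62), ([0.5088, -0.3782, 0.0292], 0.46), ([0.5175, -0.2897, 0.0322], 0.26)]
rack [([0.5165, -0.3347, 0.0001], 0.58)]
pad_top []
rig [([0.6135, -0.0506, 0.002], 0.78)]
seat [([0.6099, -0.0593, 0.0457], 0.57)]
plate_face [([0.6056, -0.0521, 0.0654], 0.63), ([0.4159, -0.2077, -0.0005], 0.38)]
pulse_switch_tip [([0.4699, 0.4023, 0.1097], 0.57), ([0.5092, -0.374, 0.0303], 0.53)]
pulser [([0.4891, 0.401, -0.0005], 0.85), ([0.5184, -0.2888, 0.0321], 0.56)]
```

View pics/top0.png

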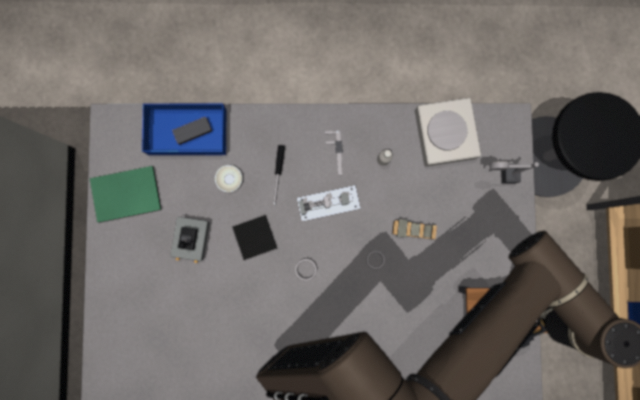

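View pics/side0.png

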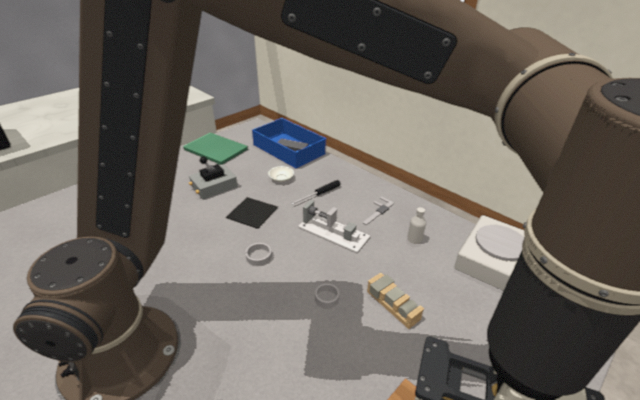

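```bash
cat >> look.py <<'E'
def plan(pos,yaw,n=None):
    s=arm.get_state(); p=np.array(s['eef_pos']); y0=s['ee_rot'][2]; pos=np.array(pos,float)
    dy=(yaw-y0+np.pi)%(2*np.pi)-np.pi
    d=pos-p; k=max(int(np.ceil(np.linalg.norm(d)/.06)),int(np.ceil(abs(dy)/.18)),1)
    k=n or k
    print('t',round(s['t'],2),'pos',p.round(4),'rot',np.round(s['ee_rot'],3),'q',np.round(s['q'],2),'w',round(s['width'],4),'F',np.round(s['force'],1))
    off=[];rl=[];y=y0
    for i in range(k):
        c,si=np.cos(y),np.sin(y); st=d/k
        off.append([round(float(st[0]*c+st[1]*si),4),round(float(-st[2]),4),round(float(-st[0]*si+st[1]*c),4)])
        rl.append(round(-dy/k,4)); y+=dy/k
    for i in range(0,k,5): print(off[i:i+5],rl[i:i+5])
E
python3 - <<'E'
from look import *
print(arm.grab_frame('wrist')['hand_eye'].round(3), arm.grab_frame('wrist')['fovy'])
plan([.515,-.30,.26],3.03)
E
```

```text
[[ 1.     0.001 -0.001  0.   ]
 [ 0.001 -0.287  0.958 -0.158]
 [ 0.    -0.958 -0.287  0.078]
 [ 0.     0.     0.     1.   ]] 65.8948988127904
t 1.2 pos [ 0.2639 -0.6212  0.2266] rot [-1.571  0.     1.973] q [-0.88  0.36  0.01 -0.   -1.22 -0.29] w 0.0876 F [-0.3  0.1 -0.4]
[[0.0282, -0.0048, -0.051], [0.0202, -0.0048, -0.0546], [0.0118, -0.0048, -0.057], [0.0031, -0.0048, -0.0582], [-0.0057, -0.0048, -0.058]] [np.float64(-0.1511), np.float64(-0.1511), np.float64(-0.1511), np.float64(-0.1511), np.float64(-0.1511)]
[[-0.0144, -0.0048, -0.0564], [-0.0227, -0.0048, -0.0536]] [np.float64(-0.1511), np.float64(-0.1511)]
```

>>> move_arm:
  jaw: [0,0,0,0,0]
  offset:
    - [0.028,-0.005,-0.051]
    - [0.02,-0.005,-0.055]
    - [0.012,-0.005,-0.057]
    - [0.003,-0.005,-0.058]
    - [-0.006,-0.005,-0.058]
  roll: [-0.15,-0.15,-0.15,-0.15,-0.15]

```text
t: 1.82
eef_pos: [0.4453, -0.3909, 0.252]
ee_rot: [-1.571, 0.001, 2.728]
force: [2.3, -0.7, 0.6]
width: 0.0876
```

>>> move_arm:
  jaw: [0,0,0]
  offset:
    - [-0.014,-0.005,-0.056]
    - [-0.023,-0.005,-0.054]
    - [0,0,0]
  roll: [-0.15,-0.15,0]

```text
t: 2.2
eef_pos: [0.5188, -0.2982, 0.262]
ee_rot: [-1.571, 0.001, 3.029]
force: [-0.4, -0.3, 0.2]
width: 0.0874
```

```bash
cat >> look.py <<'E'
from scipy.spatial.transform import Rotation as Ro
def campose(f,s=None):
    if 'hand_eye' in f:
        T=np.eye(4);T[:3,:3]=Ro.from_euler('xyz',s['ee_rot']).as_matrix();T[:3,3]=s['eef_pos'];T=T@f['hand_eye']
    else:
        T=np.eye(4);T[:3,:3]=Ro.from_euler('xyz',f['attitude']).as_matrix();T[:3,3]=f['position']
    return T
def foc(f): return 200/np.tan(np.radians(f['fovy'])/2)
def px2w(f,T,uv,z):
    uv=np.atleast_2d(np.array(uv,float)); r=np.c_[(uv[:,0]-f['cx'])/foc(f),(uv[:,1]-f['cy'])/foc(f),np.ones(len(uv))]@T[:3,:3].T
    return T[:3,3]+r*((z-T[2,3])/r[:,2])[:,None]
def w2px(f,T,P):
    P=(np.atleast_2d(P)-T[:3,3])@T[:3,:3]; return np.c_[f['cx']+foc(f)*P[:,0]/P[:,2],f['cy']+foc(f)*P[:,1]/P[:,2]]
def wrist(name,things=()):
    s=arm.get_state(); f=snap('wrist',name); T=campose(f,s)
    np.savez(f'pics/{name}.npz',T=T,fovy=f['fovy'],cx=f['cx'],cy=f['cy'])
    print('pos',np.round(s['eef_pos'],4),'rot',np.round(s['ee_rot'],3),'t',round(s['t'],2))
    for t in things: print(t,[(np.round(d['position'],4).tolist(),round(d['p'],2)) for d in arm.landmark_of(f,t)[:2]])
    return f,T
E
python3 - <<'E'
from look import *
wrist('w1',['long_prism_mid','short_prism_mid','round_core_center','rack'])
E
```

```text
pos [ 0.5188 -0.2982  0.262 ] rot [-1.571e+00  1.000e-03  3.029e+00] t 2.2
long_prism_mid [([0.5186, -0.2885, 0.0302], 0.68), ([0.6063, -0.0569, -0.003], 0.23)]
short_prism_mid [([0.5185, -0.3332, 0.0293], 0.72)]
round_core_center [([0.5103, -0.3752, 0.0313], 0.96)]
rack [([0.5152, -0.334, -0.0013], 0.63)]
```

View pics/w1.png

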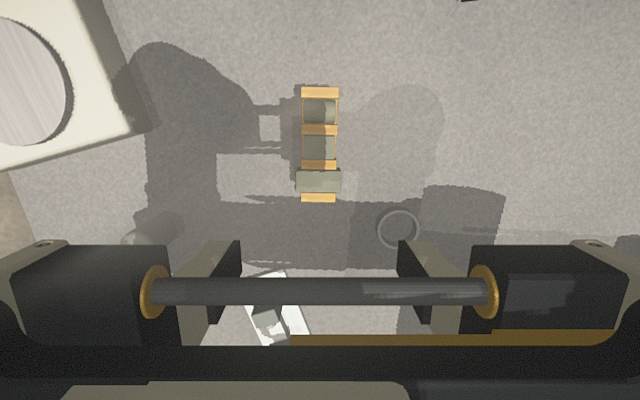

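Run:
```python
import cv2
i=cv2.imread('pics/w1.png')[75:215,270:370]; cv2.imwrite('pics/w1z.png',cv2.resize(i,None,fx=4,fy=4,interpolation=cv2.INTER_CUBIC))
```

```text
(no output)
```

View pics/w1z.png

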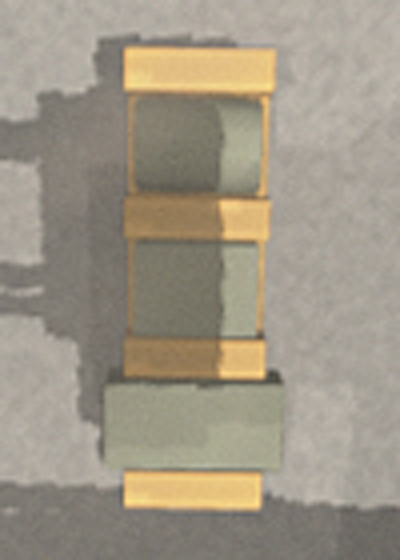

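```bash
cat >> look.py <<'E'
def load(name):
    d=np.load(f'pics/{name}.npz'); return {k:float(d[k]) for k in('fovy','cx','cy')},d['T']
E
python3 - <<'E'
from look import *
f,T=load('w1')
z=lambda a:np.array(a)/4+[270,75]
P=px2w(f,T,z([[105,382],[281,382],[281,468],[104,468]]),.044);print(P.round(4),P.mean(0).round(4),np.linalg.norm(P-np.roll(P,1,0),axis=1))
print(np.arctan2(*(P[1]-P[0])[1::-1]),np.arctan2(*(P[2]-P[3])[1::-1]))
R=px2w(f,T,z([[124,48],[276,48],[262,507],[124,507]]),.042);print(R.round(4),R.mean(0).round(4),np.linalg.norm(R-np.roll(R,1,0),axis=1))
m=(R[0]+R[1]-R[2]-R[3]);print(np.arctan2(m[0],-m[1]))
E
```

```text
[[ 0.5453 -0.3092  0.044 ]
 [ 0.4915 -0.3031  0.044 ]
 [ 0.494  -0.2759  0.044 ]
 [ 0.5493 -0.2821  0.044 ]] [ 0.52   -0.2925  0.044 ] [0.02735859 0.054226   0.0273449  0.05565805]
3.029576427702167 3.029655917791382
[[ 0.5272 -0.4044  0.042 ]
 [ 0.4839 -0.3995  0.042 ]
 [ 0.5011 -0.2632  0.042 ]
 [ 0.5449 -0.2681  0.042 ]] [ 0.5143 -0.3338  0.042 ] [0.13734711 0.04365633 0.13732389 0.04403666]
-0.12737106481602659
```

Run:
```python
from look import *
f,T=load('w1')
print(px2w(f,T,[[398,230],[376,230]],.02))
plan([.5197,-.292,.08],3.02)
plan([.5197,-.292,.013],3.02)
```

```text
[[ 0.41834541 -0.20636193  0.02      ]
 [ 0.44868903 -0.20976818  0.02      ]]
t 2.45 pos [ 0.5157 -0.3018  0.2615] rot [-1.571 -0.     3.021] q [-0.2   0.21 -0.11  0.   -1.25  0.08] w 0.0875 F [-0.2 -0.2  1.2]
[[-0.0007, 0.0454, -0.0026], [-0.0007, 0.0454, -0.0026], [-0.0007, 0.0454, -0.0026], [-0.0007, 0.0454, -0.0026]] [np.float64(0.0002), np.float64(0.0002), np.float64(0.0002), np.float64(0.0002)]
t 2.45 pos [ 0.5157 -0.3018  0.2615] rot [-1.571 -0.     3.021] q [-0.2   0.21 -0.11  0.   -1.25  0.08] w 0.0875 F [-0.2 -0.2  1.2]
[[-0.0006, 0.0497, -0.002], [-0.0006, 0.0497, -0.002], [-0.0006, 0.0497, -0.002], [-0.0006, 0.0497, -0.002], [-0.0006, 0.0497, -0.002]] [np.float64(0.0002), np.float64(0.0002), np.float64(0.0002), np.float64(0.0002), np.float64(0.0002)]
```

>>> move_arm:
  jaw: [0,0,0,0]
  offset:
    - [-0.001,0.05,-0.003]
    - [-0.002,0.05,-0.007]
    - [0,0,0]
    - [0,0,0]
  roll: [0,0,0,0]
  grip_force: 30

```text
t: 2.95
eef_pos: [0.5212, -0.2928, 0.1635]
ee_rot: [-1.57, 0.002, 3.022]
force: [0.0, -0.8, 0.8]
width: 0.0877
```

Run:
```python
from look import *
f,T=wrist('w2',['long_prism_mid'])
print(arm.get_state()['eef_pos'])
i=f['pixels'].copy()
c=np.array([.5197,-.292]);a=np.array([np.cos(3.02),np.sin(3.02)]);b=np.array([-a[1],a[0]])
q=[np.r_[c+sx*.028*a+sy*.014*b,.044] for sx,sy in((1,1),(1,-1),(-1,-1),(-1,1))]
cv2.polylines(i,[w2px(f,T,q).round().astype(int)],True,(0,0,255),1)
cv2.imwrite('pics/w2a.png',i)
```

```text
pos [ 0.5212 -0.2928  0.1635] rot [-1.570e+00  2.000e-03  3.022e+00] t 2.95
long_prism_mid [([0.5231, -0.2917, 0.032], 0.75), ([0.5147, -0.3332, 0.0298], 0.66)]
[ 0.5217552  -0.29251156  0.16412467]
```

View pics/w2a.png

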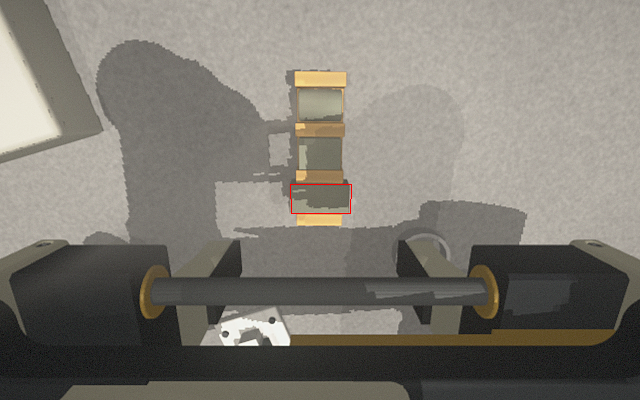

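>>> move_arm:
  jaw: [0,0,0,0]
  offset:
    - [0.002,0.05,-0.0005]
    - [0,0.05,0]
    - [0,0.05,0]
    - [0,0,0]
  roll: [0,0,0,0]

```text
t: 3.55
eef_pos: [0.5169, -0.2906, 0.0098]
ee_rot: [-1.571, -0.005, 3.022]
force: [0.2, 0.5, 0.8]
width: 0.0875
```

>>> move_arm:
  jaw: [0.5,0.5,0.5,0.5]
  offset:
    - [0,0,0]
    - [0,0,0]
    - [0,0,0]
    - [0,0,0]
  roll: [0,0,0,0]

```text
t: 4.05
eef_pos: [0.5195, -0.2909, 0.0129]
ee_rot: [-1.57, 0.002, 3.023]
force: [-1.0, 2.1, 7.3]
width: 0.0559
```

>>> move_arm:
  jaw: [0.25,0.25,0.25,0.5,0.5]
  offset:
    - [0,0,0]
    - [0,0,0]
    - [0,-0.007,0]
    - [0,0,0]
    - [0,0,0]
  roll: [0,0,0,0,0]

```text
t: 4.68
eef_pos: [0.5189, -0.2908, 0.0189]
ee_rot: [-1.571, 0.001, 3.023]
force: [-0.5, 0.5, 3.2]
width: 0.0558
```

>>> move_arm:
  jaw: [0.5,0.5]
  offset:
    - [0,0,0]
    - [0,0,0]
  roll: [0,0]

```text
t: 4.92
eef_pos: [0.5189, -0.2908, 0.0189]
ee_rot: [-1.571, 0.001, 3.023]
force: [-0.4, 0.2, 6.9]
width: 0.0557
```

>>> move_arm:
  jaw: [0.5,0.5,0.5,0.5,0.5]
  offset:
    - [0,-0.01,0]
    - [0,-0.03,0]
    - [0,-0.05,0]
    - [0,-0.05,0]
    - [0,0,0]
  roll: [0,0,0,0,0]

```text
t: 5.55
eef_pos: [0.521, -0.2915, 0.1635]
ee_rot: [-1.569, 0.008, 3.023]
force: [-0.4, -0.1, -1.6]
width: 0.0557
```

Run:
```python
from look import *
f,T=wrist('w3')
plan([.40,.10,.16],1.84)
plan([.40,.10,.16],3.41)
```

```text
pos [ 0.521  -0.2915  0.1635] rot [-1.569  0.008  3.023] t 5.55
t 5.6 pos [ 0.5195 -0.2908  0.1608] rot [-1.571  0.004  3.023] q [-0.18  0.28 -0.26 -0.   -1.03  0.06] w 0.0557 F [ 0.3  0.4 -1.2]
[[0.0236, 0.0001, -0.0534], [0.0322, 0.0001, -0.0487], [0.04, 0.0001, -0.0426], [0.0465, 0.0001, -0.0353], [0.0518, 0.0001, -0.0269]] [np.float64(0.1689), np.float64(0.1689), np.float64(0.1689), np.float64(0.1689), np.float64(0.1689)]
[[0.0556, 0.0001, -0.0178], [0.0578, 0.0001, -0.0082]] [np.float64(0.1689), np.float64(0.1689)]
t 5.6 pos [ 0.5195 -0.2908  0.1608] rot [-1.571  0.004  3.023] q [-0.18  0.28 -0.26 -0.   -1.03  0.06] w 0.0557 F [ 0.3  0.4 -1.2]
[[0.0236, 0.0001, -0.0534], [0.0206, 0.0001, -0.0546], [0.0175, 0.0001, -0.0557], [0.0144, 0.0001, -0.0566], [0.0113, 0.0001, -0.0573]] [np.float64(-0.0554), np.float64(-0.0554), np.float64(-0.0554), np.float64(-0.0554), np.float64(-0.0554)]
[[0.0081, 0.0001, -0.0578], [0.0049, 0.0001, -0.0582]] [np.float64(-0.0554), np.float64(-0.0554)]
```

View pics/w3.png

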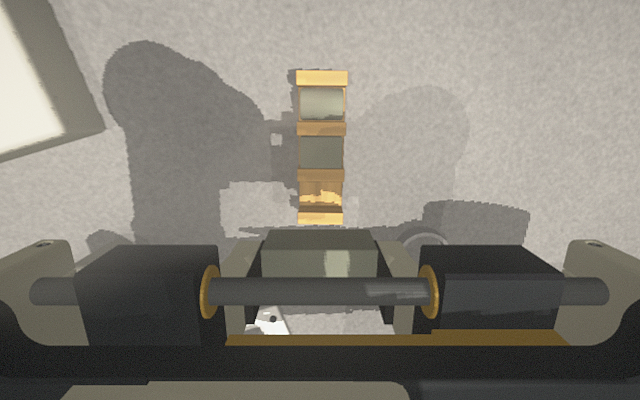

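Run:
```python
from look import *
f=arm.grab_frame('top');T=campose(f);print(px2w(f,T,[[255,237.5]],.006))
plan([.497,.195,.12],1.84)
```

```text
[[0.4933793  0.19044029 0.006     ]]
t 5.65 pos [ 0.5184 -0.2905  0.159 ] rot [-1.571e+00  1.000e-03  3.022e+00] q [-0.18  0.28 -0.27 -0.   -1.03  0.06] w 0.0556 F [-1.   0.1 -0.7]
[[0.0088, 0.0043, -0.0533], [0.0157, 0.0043, -0.0517], [0.0223, 0.0043, -0.0492], [0.0286, 0.0043, -0.0458], [0.0343, 0.0043, -0.0417]] [np.float64(0.1314), np.float64(0.1314), np.float64(0.1314), np.float64(0.1314), np.float64(0.1314)]
[[0.0395, 0.0043, -0.0368], [0.044, 0.0043, -0.0313], [0.0477, 0.0043, -0.0253], [0.0506, 0.0043, -0.0188]] [np.float64(0.1314), np.float64(0.1314), np.float64(0.1314), np.float64(0.1314)]
```

>>> move_arm:
  jaw: [0.5,0.5,0.5,0.5,0.5]
  offset:
    - [0.009,0,-0.053]
    - [0.016,0,-0.052]
    - [0.022,0,-0.049]
    - [0.029,0,-0.046]
    - [0.034,0,-0.042]
  roll: [0.13,0.13,0.13,0.13,0.13]

```text
t: 6.28
eef_pos: [0.5044, -0.0194, 0.1571]
ee_rot: [-1.568, -0.002, 2.368]
force: [0.8, -0.2, -1.7]
width: 0.0555
```

>>> move_arm:
  jaw: [0.5,0.5,0.5,0.5,0.5]
  offset:
    - [0.0395,0,-0.037]
    - [0.044,0,-0.031]
    - [0.048,0.02,-0.025]
    - [0.051,0.02,-0.019]
    - [0,0,0]
  roll: [0.13,0.13,0.13,0.13,0]

```text
t: 6.9
eef_pos: [0.4919, 0.1974, 0.1154]
ee_rot: [-1.566, 0.002, 1.854]
force: [-0.3, -0.1, -0.8]
width: 0.0558
```

>>> move_arm:
  jaw: [0.5]
  offset:
    - [0,0,0]
  roll: [0]

```text
t: 7.02
eef_pos: [0.4928, 0.1949, 0.1173]
ee_rot: [-1.568, 0.001, 1.854]
force: [0.5, 0.4, -0.7]
width: 0.0558
```

Run:
```python
from look import *
f,T=wrist('w4',['pad_top','long_prism_mid','rig','seat','plate_face'])
plan([.495,.193,.009],1.84)
```

```text
pos [0.4928 0.1949 0.1173] rot [-1.568e+00  1.000e-03  1.854e+00] t 7.03
pad_top [([0.4959, 0.1922, 0.0071], 0.98)]
long_prism_mid [([0.4907, 0.1957, 0.1306], 0.66)]
rig [([0.6074, -0.0528, -0.0025], 0.92)]
seat []
plate_face []
t 7.33 pos [0.494  0.1946 0.1189] rot [-1.571 -0.     1.851] q [ 0.74  0.22 -0.45 -0.   -0.9  -2.04] w 0.0557 F [ 0.3 -0.2 -0.1]
[[-0.0009, 0.0549, -0.0003], [-0.0009, 0.0549, -0.0003]] [np.float64(0.0057), np.float64(0.0057)]
```

View pics/w4.png

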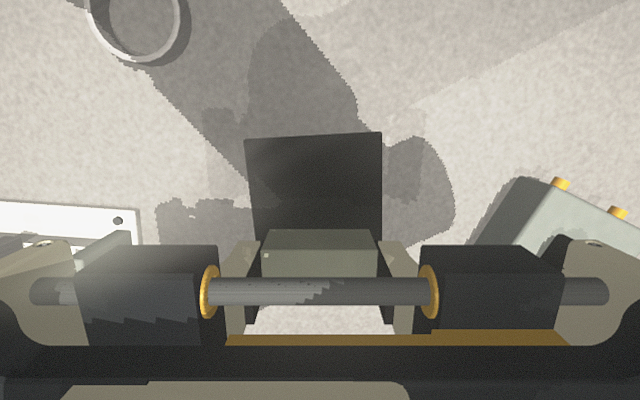

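>>> move_arm:
  jaw: [0.5,0.5,0.5,0.5,0.5]
  offset:
    - [-0.001,0.045,0]
    - [0,0.045,0]
    - [0,0.015,0]
    - [0,0.004,0]
    - [0,0,0]
  roll: [0,0,0,0,0]

```text
t: 7.95
eef_pos: [0.4948, 0.195, 0.0107]
ee_rot: [-1.572, -0.001, 1.853]
force: [0.4, 0.5, -0.7]
width: 0.0561
```

>>> move_arm:
  jaw: [0.5,0.5]
  offset:
    - [0,0,0]
    - [0,0,0]
  roll: [0,0]

```text
t: 8.2
eef_pos: [0.4945, 0.1949, 0.0105]
ee_rot: [-1.572, -0.001, 1.853]
force: [-0.2, 0.5, -2.1]
width: 0.0559
```

>>> move_arm:
  jaw: [0.5,0.5]
  offset:
    - [0,0.001,0]
    - [0,0,0]
  roll: [0,0]

```text
t: 8.45
eef_pos: [0.4942, 0.1946, 0.0089]
ee_rot: [-1.571, -0.0, 1.853]
force: [-1.7, 0.6, 2.5]
width: 0.0559
```

>>> move_arm:
  jaw: [0.2,0.2,0.2,0.2,0.2]
  offset:
    - [0,0,0]
    - [0,0,0]
    - [0,0,0]
    - [0,0,0]
    - [0,-0.03,0]
  roll: [0,0,0,0,0]

```text
t: 9.07
eef_pos: [0.4927, 0.1933, 0.037]
ee_rot: [-1.566, 0.002, 1.852]
force: [0.5, 1.5, 0.9]
width: 0.0699
```

>>> move_arm:
  jaw: [0,0,0,0,0]
  offset:
    - [0,-0.06,0]
    - [0,-0.04,0]
    - [0,0,0]
    - [0,0,0]
    - [0,0,0]
  roll: [0,0,-0.18,-0.18,-0.18]

```text
t: 9.7
eef_pos: [0.4939, 0.1944, 0.1387]
ee_rot: [-1.571, -0.0, 2.398]
force: [0.3, -0.0, -1.1]
width: 0.0873
```

Run:
```python
from look import *
f,T=wrist('w5',['long_prism_mid','pad_top'])
plan([.54,.08,.2],3.42)
```

```text
pos [0.4939 0.1944 0.1387] rot [-1.571 -0.     2.398] t 9.7
long_prism_mid [([0.4923, 0.1978, 0.0202], 0.73)]
pad_top []
t 9.85 pos [0.4939 0.1944 0.1385] rot [-1.571 -0.     2.389] q [ 0.74  0.2  -0.43 -0.   -0.94 -1.5 ] w 0.0876 F [0.3 0.1 0.1]
[[-0.0186, -0.0102, 0.0087], [-0.0169, -0.0102, 0.0117], [-0.0146, -0.0102, 0.0144], [-0.0119, -0.0102, 0.0167], [-0.0089, -0.0102, 0.0185]] [np.float64(-0.1718), np.float64(-0.1718), np.float64(-0.1718), np.float64(-0.1718), np.float64(-0.1718)]
[[-0.0056, -0.0102, 0.0198]] [np.float64(-0.1718)]
```

View pics/w5.png

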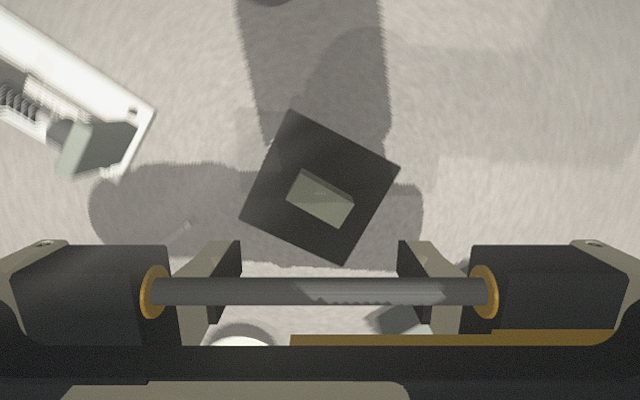

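>>> move_arm:
  jaw: [0,0,0,0,0]
  offset:
    - [0,0,0]
    - [0,0,0]
    - [0,0,0]
    - [0,0,0]
    - [0,0,0]
  roll: [-0.18,-0.18,-0.18,-0.18,-0.18]

```text
t: 10.48
eef_pos: [0.494, 0.1944, 0.1385]
ee_rot: [-1.571, -0.0, -2.99]
force: [-0.0, -0.1, 1.0]
width: 0.0875
```

>>> move_arm:
  jaw: [0,0,0]
  offset:
    - [0,0,0]
    - [0,0,0]
    - [0,0,0]
  roll: [-0.132,0,0]

```text
t: 10.85
eef_pos: [0.494, 0.1944, 0.1385]
ee_rot: [-1.571, -0.0, -2.863]
force: [-0.4, -0.8, -0.7]
width: 0.0874
```

Run:
```python
from look import *
f,T=wrist('w6',['long_prism_mid','rig','seat','plate_face'])
i=f['pixels']; cv2.imwrite('pics/w6z.png',cv2.resize(i[0:240,180:440],None,fx=2.5,fy=2.5,interpolation=cv2.INTER_CUBIC))
```

```text
pos [0.494  0.1944 0.1385] rot [-1.571 -0.    -2.863] t 10.85
long_prism_mid [([0.4925, 0.1963, 0.0198], 0.74)]
rig []
seat [([0.4914, 0.1988, 0.0224], 0.36)]
plate_face [([0.6887, 0.2814, -0.0004], 0.51)]
```

View pics/w6.png

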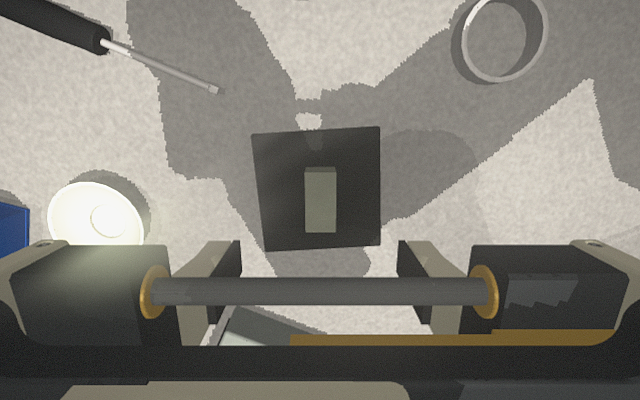

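View pics/w6z.png

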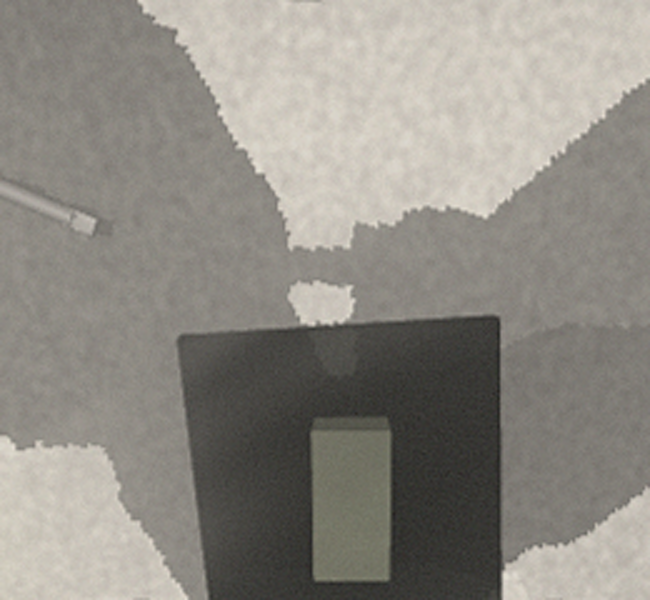

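Run:
```python
from look import *
f,T=load('w6')
P=px2w(f,T,np.array([[311,431],[391,431],[390,580],[313,580]])/2.5+[180,0],.034);print(P.round(4),P.mean(0).round(4),np.linalg.norm(P-np.roll(P,1,0),axis=1))
a=(P[0]+P[1]-P[2]-P[3]);print(np.arctan2(a[1],a[0])-np.pi/2)
plan([P.mean(0)[0],P.mean(0)[1],.0095],-2.863)
```

```text
[[0.513  0.1716 0.034 ]
 [0.4864 0.164  0.034 ]
 [0.4708 0.2169 0.034 ]
 [0.4978 0.2246 0.034 ]] [0.492  0.1943 0.034 ] [0.05513563 0.02758881 0.05514147 0.02813187]
-2.858189560580982
t 11.1 pos [0.494  0.1944 0.1386] rot [-1.571 -0.    -2.86 ] q [ 0.74  0.2  -0.43 -0.   -0.94 -0.46] w 0.0875 F [ 0.1 -0.5  0.1]
[[0.0007, 0.043, -0.0001], [0.0007, 0.043, -0.0001], [0.0007, 0.043, -0.0001]] [np.float64(0.001), np.float64(0.001), np.float64(0.001)]
```

>>> move_arm:
  jaw: [0,0,0,0,0]
  offset:
    - [0.0015,0.045,0]
    - [0,0.045,0]
    - [0,0.034,0]
    - [0,0.005,0]
    - [0,0,0]
  roll: [0,0,0,0,0]
  grip_force: 45

```text
t: 11.72
eef_pos: [0.493, 0.1943, 0.0101]
ee_rot: [-1.571, 0.0, -2.859]
force: [0.9, 0.0, 0.5]
width: 0.0877
```

>>> move_arm:
  jaw: [0.8,0.8,0.8,0.8,0.8]
  offset:
    - [0,0,0]
    - [0,0,0]
    - [0,0,0]
    - [0,0,0]
    - [0,0,0]
  roll: [0,0,0,0,0]

```text
t: 12.35
eef_pos: [0.4926, 0.1941, 0.0096]
ee_rot: [-1.571, 0.0, -2.859]
force: [0.5, -0.7, -0.4]
width: 0.0431
```

>>> move_arm:
  jaw: [0.8,0.8]
  offset:
    - [0,0,0]
    - [0,0,0]
  roll: [0,0]

```text
t: 12.6
eef_pos: [0.4926, 0.194, 0.0095]
ee_rot: [-1.571, -0.0, -2.859]
force: [-0.4, 1.0, 0.1]
width: 0.0276
```

>>> move_arm:
  jaw: [0.8,0.8,0.8,0.8,0.8]
  offset:
    - [0,0,0]
    - [0,-0.02,0]
    - [0,-0.05,0]
    - [0,-0.06,0]
    - [0,-0.06,0]
  roll: [0,0,0,0,0]

```text
t: 13.22
eef_pos: [0.4921, 0.1937, 0.2012]
ee_rot: [-1.571, -0.001, -2.859]
force: [0.7, 0.7, -1.7]
width: 0.0278
```

Run:
```python
from look import *
plan([.575,.05,.24],-2.87)
```

```text
t 13.22 pos [0.4921 0.1937 0.2012] rot [-1.571e+00 -1.000e-03 -2.859e+00] q [ 0.75  0.14 -0.35 -0.   -1.09 -0.46] w 0.0278 F [ 0.7  0.7 -1.7]
[[-0.0131, -0.0129, 0.0537], [-0.0134, -0.0129, 0.0537], [-0.0136, -0.0129, 0.0536]] [np.float64(0.0038), np.float64(0.0038), np.float64(0.0038)]
```

>>> move_arm:
  jaw: [0.8,0.8,0.8,0.8,0.8]
  offset:
    - [-0.013,-0.013,0.054]
    - [-0.013,-0.013,0.054]
    - [-0.013,-0.013,0.054]
    - [0,0,0]
    - [0,0,0]
  roll: [0,0,0,0,0]

```text
t: 13.85
eef_pos: [0.5748, 0.0491, 0.2379]
ee_rot: [-1.571, -0.001, -2.86]
force: [-1.5, 0.7, -1.7]
width: 0.0275
```

Run:
```python
from look import *
f,T=wrist('w7',['long_prism_mid','rig','seat','plate_face'])
i=f['pixels']; cv2.imwrite('pics/w7z.png',cv2.resize(i[60:260,230:430],None,fx=3,fy=3,interpolation=cv2.INTER_CUBIC))
```

```text
pos [0.5748 0.0491 0.2379] rot [-1.571e+00 -1.000e-03 -2.860e+00] t 13.85
long_prism_mid [([0.5721, 0.0499, 0.2496], 0.97), ([0.6082, -0.0621, 0.0424], 0.64)]
rig [([0.6089, -0.0561, -0.0033], 0.96)]
seat [([0.608, -0.0612, 0.0465], 0.61)]
plate_face [([0.606, -0.0546, 0.0623], 0.79), ([0.5747, 0.0482, 0.2478], 0.49)]
```

View pics/w7.png

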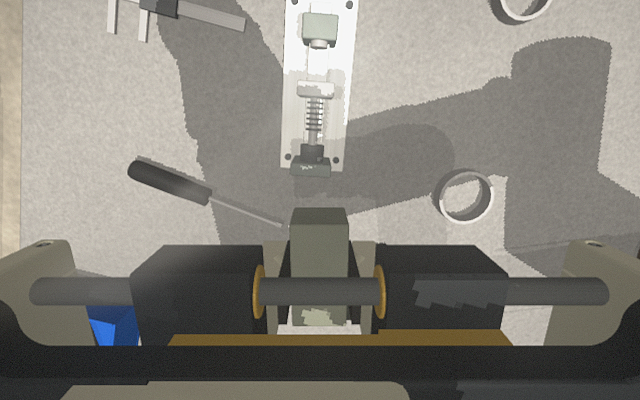

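View pics/w7z.png

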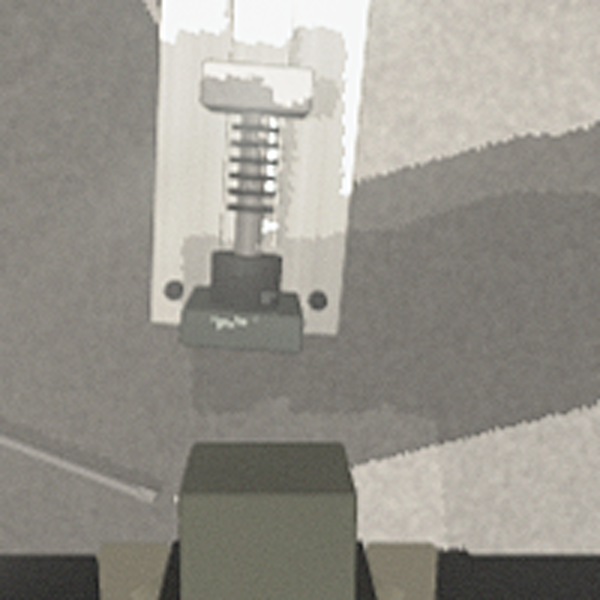

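Run:
```python
from look import *
f,T=load('w7')
z=lambda a:np.array(a)/3+[230,60]
H=np.r_[z([[174,289],[317,300]]),[[295,3],[349,5]]]
P=px2w(f,T,H,.010);print('holes',P.round(4),P.mean(0))
a=(P[0]+P[1]-P[2]-P[3])/2;print(np.linalg.norm(a),np.arctan2(a[1],a[0])-np.pi/2, np.arctan2(*(P[0]-P[1])[1::-1]))
C=px2w(f,T,z([[150,322],[338,334]]),.010);print('corn',C.round(4),C.mean(0),np.linalg.norm(C[0]-C[1]))
yaw=np.arctan2(a[1],a[0])-np.pi/2
ry=np.array([-np.sin(yaw),np.cos(yaw)]);print('center from corners',C.mean(0)[:2]-.1*ry)
# plate top front edge z=.080 
Q=px2w(f,T,z([[203,61],[314,63]]),.080);print('plate front top',Q.round(4),np.linalg.norm(Q[0]-Q[1]),np.arctan2(*(Q[0]-Q[1])[1::-1]))
```

```text
holes [[ 0.6177  0.0368  0.01  ]
 [ 0.5592  0.0246  0.01  ]
 [ 0.6523 -0.1272  0.01  ]
 [ 0.5951 -0.1419  0.01  ]] [ 0.60607585 -0.05190615  0.01      ]
0.16898684869895797 0.21000356658974795 0.2051997426733558
corn [[0.6239 0.053  0.01  ]
 [0.5465 0.0359 0.01  ]] [0.58520423 0.04447234 0.01      ] 0.07931596080238862
center from corners [ 0.60605057 -0.05333068]
plate front top [[ 0.6231 -0.0471  0.08  ]
 [ 0.589  -0.0564  0.08  ]] 0.03533772419593061 0.2654990443993656
```

Run:
```python
import cv2
i=cv2.imread('pics/w7.png')[0:180,260:380]; cv2.imwrite('pics/w7y.png',cv2.resize(i,None,fx=3.3,fy=3.3,interpolation=cv2.INTER_CUBIC))
```

```text
(no output)
```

View pics/w7y.png

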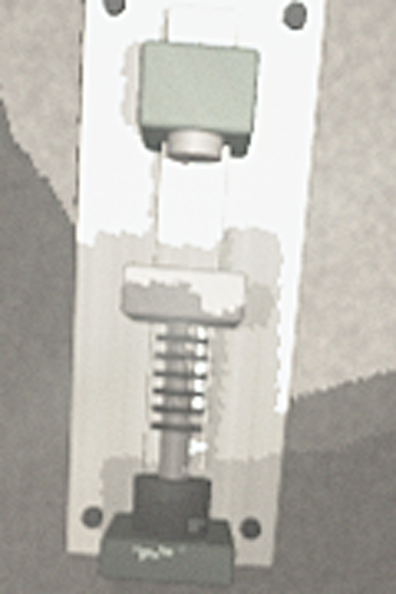

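Run:
```python
from look import *
f,T=load('w7')
P=px2w(f,T,np.array([[92,517],[251,528],[114,4],[294,15]])/3.3+[260,0],.010);print(P.round(4),P.mean(0))
for a,b in((0,2),(1,3)): print(np.arctan2(*(P[a]-P[b])[1::-1])-np.pi/2,np.linalg.norm(P[a]-P[b]))
for a,b in((0,1),(2,3)): print(np.arctan2(*(P[a]-P[b])[1::-1]),np.linalg.norm(P[a]-P[b]))
```

```text
[[ 0.6178  0.0373  0.01  ]
 [ 0.5587  0.0245  0.01  ]
 [ 0.6532 -0.1287  0.01  ]
 [ 0.5951 -0.1423  0.01  ]] [ 0.6062056  -0.05231723  0.01      ]
0.2105738093097993 0.16974795059902045
0.21461251023656103 0.17072495283151914
0.2128923186598717 0.06037841319717209
0.22926188490718216 0.059699170254985084
```

Run:
```python
from look import *
plan([.6145,-.0904,.15],-2.927)
```

```text
t 14.1 pos [0.5748 0.0503 0.2384] rot [-1.571 -0.    -2.857] q [ 0.43  0.19 -0.19 -0.   -1.19 -0.14] w 0.0281 F [-0.1  0.6 -0.6]
[[0.0005, 0.0295, 0.0487], [-0.0007, 0.0295, 0.0487], [-0.0018, 0.0295, 0.0487]] [np.float64(0.0233), np.float64(0.0233), np.float64(0.0233)]
```

>>> move_arm:
  jaw: [0.8,0.8,0.8,0.8,0.8]
  offset:
    - [0,0.02,0.0487]
    - [-0.0007,0.03,0.0487]
    - [-0.0018,0.038,0.0487]
    - [0,0,0]
    - [0,0,0]
  roll: [0.023,0.023,0.024,0,0]

```text
t: 14.72
eef_pos: [0.6154, -0.0908, 0.1506]
ee_rot: [-1.571, -0.0, -2.928]
force: [0.7, -0.2, -1.4]
width: 0.0277
```

Run:
```python
from look import *
f,T=wrist('w8',['long_prism_mid','rig','seat','plate_face'])
plan([.6145,-.0904,.085],-2.927)
```

```text
pos [ 0.6154 -0.0908  0.1506] rot [-1.571 -0.    -2.928] t 14.72
long_prism_mid [([0.6119, -0.0908, 0.1597], 0.66)]
rig []
seat []
plate_face []
t 14.97 pos [ 0.6157 -0.0901  0.1517] rot [-1.571e+00  2.000e-03 -2.927e+00] q [ 0.17  0.33 -0.21  0.   -1.03  0.05] w 0.0275 F [ 0.2  0.2 -0.5]
[[0.0006, 0.0334, 0.0], [0.0006, 0.0334, 0.0]] [np.float64(0.0), np.float64(0.0)]
```

View pics/w8.png

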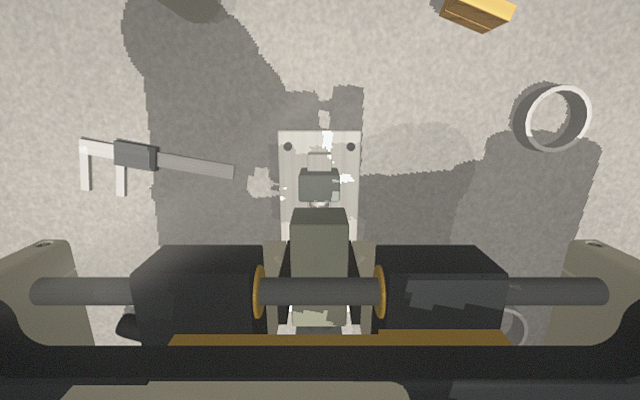

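Run:
```python
from look import *
f,T=load('w8')
i=cv2.imread('pics/w8.png')[120:215,260:380]; cv2.imwrite('pics/w8z.png',cv2.resize(i,None,fx=6,fy=6,interpolation=cv2.INTER_CUBIC))
P=px2w(f,T,[[278,131],[361,130],[288,146],[351,147]],.010);print(P.round(4))
yaw=.215;rx=np.array([np.cos(yaw),np.sin(yaw)]);ry=np.array([-rx[1],rx[0]])
C=np.array([.6062,-.0523])
for p in P: print((p[:2]-C)@rx,(p[:2]-C)@ry)
print('angles',np.arctan2(*(P[0]-P[1])[1::-1]),np.arctan2(*(P[2]-P[3])[1::-1]))
```

```text
[[ 0.6653 -0.1412  0.01  ]
 [ 0.5889 -0.1587  0.01  ]
 [ 0.6535 -0.1295  0.01  ]
 [ 0.5943 -0.1413  0.01  ]]
0.03872638176783325 -0.09947642780069428
-0.03957204438234972 -0.10030443060925015
0.02970583695882213 -0.08547577358615453
-0.030597662566069023 -0.0844572260355174
angles 0.2255745669000882 0.1981112503128479
```

View pics/w8z.png

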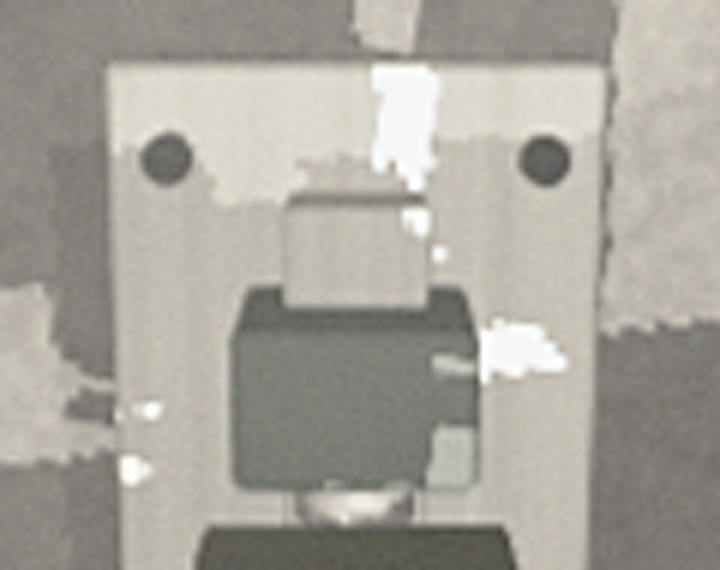

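>>> move_arm:
  jaw: [0.8,0.8,0.8,0.8,0.8]
  offset:
    - [0.001,0.05,0]
    - [0,0.035,0]
    - [0,0.009,0]
    - [0,0,0]
    - [0,0,0]
  roll: [0,0,0,0,0]

```text
t: 15.6
eef_pos: [0.6156, -0.0912, 0.0584]
ee_rot: [-1.57, 0.003, -2.928]
force: [0.1, 1.1, -0.6]
width: 0.0276
```

```bash
cat >> look.py <<'E'
def seatrel():
    s=arm.get_state(); yaw=.215;rx=np.array([np.cos(yaw),np.sin(yaw)]);ry=np.array([-rx[1],rx[0]])
    p=s['eef_pos'][:2]-np.array([.6077,-.0591]); F=s['force']
    print('t',round(s['t'],2),'x,y,zc mm',round(p@rx*1e3,1),round(p@ry*1e3,1),round(s['eef_pos'][2]*1e3+10.5,1),'rot',np.round(s['ee_rot'],3),'F rig',np.round([F[:2]@rx,F[:2]@ry,F[2]],1),'w',round(s['width'],4))
E
python3 -c "
from look import *
seatrel()"
```

```text
t 15.6 x,y,zc mm 0.9 -33.0 68.9 rot [-1.57   0.003 -2.928] F rig [ 0.3  1.  -0.6] w 0.0276
```

>>> move_arm:
  jaw: [0.8,0.8,0.8,0.8,0.8]
  offset:
    - [0.0005,0.002,-0.008]
    - [0,0,-0.008]
    - [0,0,-0.007]
    - [0,0,-0.007]
    - [0,0,0]
  roll: [0,0,0,0,0]

```text
t: 16.23
eef_pos: [0.6078, -0.0622, 0.0553]
ee_rot: [-1.57, 0.001, -2.928]
force: [1.3, -6.3, 1.6]
width: 0.0276
```

```bash
python3 -c "
from look import *
seatrel()"
```

```text
t 16.23 x,y,zc mm -0.5 -3.0 65.8 rot [-1.570e+00  1.000e-03 -2.928e+00] F rig [-0.1 -6.4  1.6] w 0.0276
```

>>> move_arm:
  jaw: [0.8,0.8,0.8,0.8]
  offset:
    - [0,0,-0.004]
    - [0,0,-0.003]
    - [0,0,0]
    - [0,0,0]
  roll: [0,0,0,0]

```text
t: 16.73
eef_pos: [0.6066, -0.056, 0.0553]
ee_rot: [-1.57, 0.001, -2.928]
force: [1.3, -7.7, 3.0]
width: 0.0278
```

```bash
python3 -c "
from look import *
seatrel(); f,T=wrist('w9'); snap('side','s9')
f=cv2.imread('pics/w9.png'); cv2.imwrite('pics/w9z.png',cv2.resize(f[100:340,240:400],None,fx=2.5,fy=2.5))
f=cv2.imread('pics/s9.png'); cv2.imwrite('pics/s9z.png',cv2.resize(f[170:290,260:420],None,fx=4,fy=4))
"
```

```text
t 16.73 x,y,zc mm -0.5 3.3 65.8 rot [-1.570e+00  1.000e-03 -2.928e+00] F rig [-0.4 -7.8  3. ] w 0.0278
pos [ 0.6066 -0.056   0.0553] rot [-1.570e+00  1.000e-03 -2.928e+00] t 16.73
```

View pics/w9z.png

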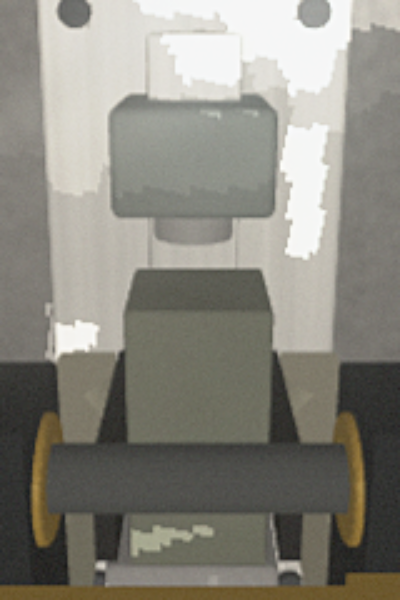

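View pics/s9z.png

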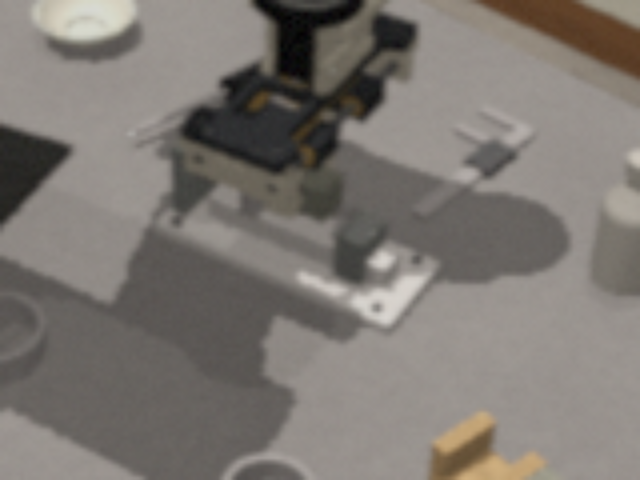

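Run:
```python
from look import *
f,T=load('w9')
yaw=.215;rx=np.array([np.cos(yaw),np.sin(yaw)]);ry=np.array([-rx[1],rx[0]])
S=np.array([.6077,-.0591])
for uv,z in (((135,269),.0518),((270,269),.0518),((125,310),.0798),((273,310),.0798),((112,216),.05),((275,215),.05),((155,240),.031)):
    p=px2w(f,T,np.array(uv)/2.5+[240,100],z)[0][:2]-S; print(uv,z,(p@rx*1e3).round(1),(p@ry*1e3).round(1))
```

```text
(135, 269) 0.0518 12.7 -23.6
(270, 269) 0.0518 -16.9 -23.6
(125, 310) 0.0798 12.4 -24.4
(273, 310) 0.0798 -14.9 -24.4
(112, 216) 0.05 17.6 -35.2
(275, 215) 0.05 -17.8 -35.3
(155, 240) 0.031 9.4 -24.6
```

>>> move_arm:
  jaw: [0.8,0.8,0.8,0.8,0.8]
  offset:
    - [-0.001,0.006,0]
    - [0,0.007,0]
    - [0,0.006,0]
    - [0,0.001,0]
    - [0,0,0]
  roll: [0,0,0,0,0]

```text
t: 17.45
eef_pos: [0.6074, -0.0558, 0.0349]
ee_rot: [-1.57, 0.001, -2.928]
force: [2.8, -7.9, -0.4]
width: 0.0277
```

```bash
python3 -c "
from look import *
seatrel()"
```

```text
t 17.45 x,y,zc mm 0.4 3.3 45.4 rot [-1.570e+00  1.000e-03 -2.928e+00] F rig [ 1.1 -8.3 -0.4] w 0.0277
```

>>> move_arm:
  jaw: [0.8,0.8,0.8,0.8]
  offset:
    - [0,0.001,0]
    - [0,0.0005,0]
    - [0,0,0]
    - [0,0,0]
  roll: [0,0,0,0]

```text
t: 17.95
eef_pos: [0.6075, -0.0558, 0.0337]
ee_rot: [-1.57, 0.001, -2.928]
force: [1.4, -7.7, 2.1]
width: 0.0277
```

```bash
python3 -c "
from look import *
seatrel()"
```

```text
t 17.95 x,y,zc mm 0.5 3.3 44.2 rot [-1.570e+00  1.000e-03 -2.928e+00] F rig [-0.3 -7.8  2.1] w 0.0277
```

>>> move_arm:
  jaw: [0.8,0.8,0.8,0.8,0.8]
  offset:
    - [0,0.0005,0]
    - [0,0,0.0015]
    - [0,0,0.0015]
    - [0,0,0]
    - [0,0,0]
  roll: [0,0,0,0,0]

```text
t: 18.58
eef_pos: [0.6081, -0.0587, 0.0335]
ee_rot: [-1.57, 0.001, -2.928]
force: [0.9, -6.9, 4.5]
width: 0.0277
```

```bash
python3 -c "
from look import *
seatrel()"
```

```text
t 18.57 x,y,zc mm 0.5 0.3 44.0 rot [-1.570e+00  1.000e-03 -2.928e+00] F rig [-0.6 -7.   4.5] w 0.0277
```

>>> move_arm:
  jaw: [0.8,0.8,0.8,0.8]
  offset:
    - [0,0,0.0005]
    - [0,0,0.0005]
    - [0,0,0]
    - [0,0,0]
  roll: [0,0,0,0]

```text
t: 19.08
eef_pos: [0.6083, -0.0595, 0.0335]
ee_rot: [-1.57, 0.001, -2.928]
force: [0.5, -6.2, 4.8]
width: 0.0273
```

```bash
python3 -c "
from look import *
seatrel()"
```

```text
t 19.07 x,y,zc mm 0.5 -0.5 44.0 rot [-1.570e+00  1.000e-03 -2.928e+00] F rig [-0.9 -6.2  4.8] w 0.0273
```

>>> move_arm:
  jaw: [0.8,0.8,0.8,0.8]
  offset:
    - [0,0,0.001]
    - [0,0,0.0005]
    - [0,0,0]
    - [0,0,0]
  roll: [0,0,0,0]

```text
t: 19.58
eef_pos: [0.6084, -0.0599, 0.0335]
ee_rot: [-1.571, 0.001, -2.928]
force: [-1.9, -0.1, 5.1]
width: 0.0277
```

```bash
python3 -c "
from look import *
seatrel()"
```

```text
t 19.57 x,y,zc mm 0.5 -1.0 44.0 rot [-1.571e+00  1.000e-03 -2.928e+00] F rig [-1.9  0.3  5.1] w 0.0277
```

>>> move_arm:
  jaw: [0.4,0.4,0.4,0.4,0.4]
  offset:
    - [0,0,0]
    - [0,0,0]
    - [0,0,0]
    - [0,0,0]
    - [0,0,0]
  roll: [0,0,0,0,0]

```text
t: 20.2
eef_pos: [0.6081, -0.0605, 0.0325]
ee_rot: [-1.571, -0.0, -2.929]
force: [-0.4, 0.4, 0.4]
width: 0.0526
```

>>> move_arm:
  jaw: [0.4,0.4,0.4,0.4,0.4]
  offset:
    - [0,-0.03,0]
    - [0,-0.05,0]
    - [0,-0.05,0]
    - [0,0,-0.05]
    - [0,0,0]
  roll: [0,0,0,0,0]

```text
t: 20.82
eef_pos: [0.5974, -0.0095, 0.1635]
ee_rot: [-1.571, 0.002, -2.927]
force: [-0.5, 0.7, 0.4]
width: 0.0526
```

```bash
python3 -c "
from look import *
f,T=wrist('w10',['long_prism_mid','seat','plate_face'])
f=cv2.imread('pics/w10.png'); cv2.imwrite('pics/w10z.png',cv2.resize(f[60:240,240:400],None,fx=3.3,fy=3.3))
"
```

```text
pos [ 0.5974 -0.0095  0.1635] rot [-1.571e+00  2.000e-03 -2.927e+00] t 20.82
long_prism_mid [([0.7807, -0.0933, -0.0009], 0.5)]
seat []
plate_face [([0.6022, -0.0349, 0.0633], 0.76)]
```

View pics/w10.png

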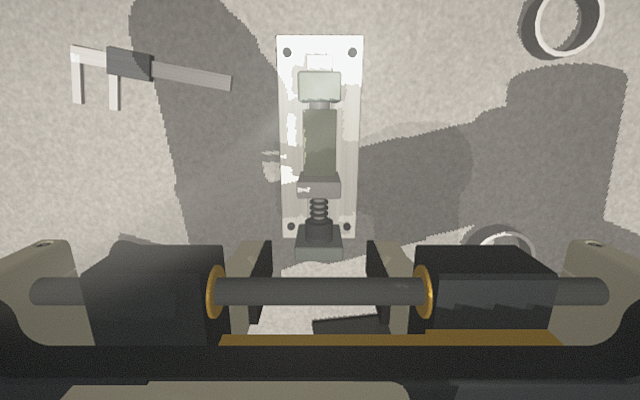

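View pics/w10z.png

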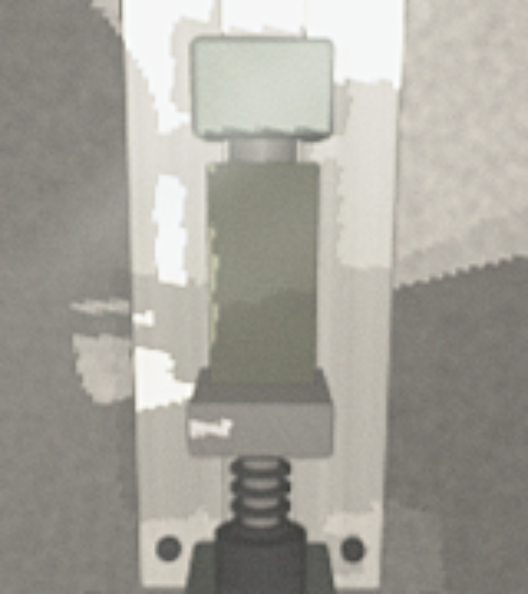

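Run:
```python
from look import *
f,T=load('w10')
yaw=.215;rx=np.array([np.cos(yaw),np.sin(yaw)]);ry=np.array([-rx[1],rx[0]])
S=np.array([.6077,-.0591])
for uv,z in (((206,163),.058),((320,163),.058),((211,383),.058),((317,383),.058),((190,135),.05),((334,136),.05),((168,549),.01),((352,550),.01)):
    p=px2w(f,T,np.array(uv)/3.3+[240,60],z)[0][:2]-S; print(uv,z,(p@rx*1e3).round(1),(p@ry*1e3).round(1))
plan([.42,.36,.25],-2.927)
f=snap('top','t10')
for t in('pulser','pulse_switch_tip'): print(t,[(np.round(d['position'],4).tolist(),round(d['p'],2)) for d in arm.landmark_of(f,t)[:2]])
cv2.imwrite('pics/t10z.png',cv2.resize(f['pixels'][190:290,140:260],None,fx=5,fy=5,interpolation=cv2.INTER_CUBIC))
```

```text
(206, 163) 0.058 13.7 -28.3
(320, 163) 0.058 -14.5 -28.3
(211, 383) 0.058 13.2 27.0
(317, 383) 0.058 -14.7 27.0
(190, 135) 0.05 18.0 -35.2
(334, 136) 0.05 -18.4 -34.9
(168, 549) 0.01 30.4 92.0
(352, 550) 0.01 -29.7 92.3
t 21.02 pos [ 0.5974 -0.012   0.1622] rot [-1.571e+00 -1.000e-03 -2.929e+00] q [ 0.31  0.28 -0.25  0.   -1.04 -0.09] w 0.0528 F [-0.5 -0.1 -0.7]
[[0.0119, -0.011, -0.0501], [0.0118, -0.011, -0.0501], [0.0118, -0.011, -0.0501], [0.0118, -0.011, -0.0501], [0.0118, -0.011, -0.0502]] [np.float64(-0.0002), np.float64(-0.0002), np.float64(-0.0002), np.float64(-0.0002), np.float64(-0.0002)]
[[0.0118, -0.011, -0.0502], [0.0118, -0.011, -0.0502], [0.0118, -0.011, -0.0502]] [np.float64(-0.0002), np.float64(-0.0002), np.float64(-0.0002)]
pulser [([0.4896, 0.4019, 0.0035], 0.57)]
pulse_switch_tip [([0.4669, 0.4007, 0.1158], 0.49)]
```

View pics/t10z.png

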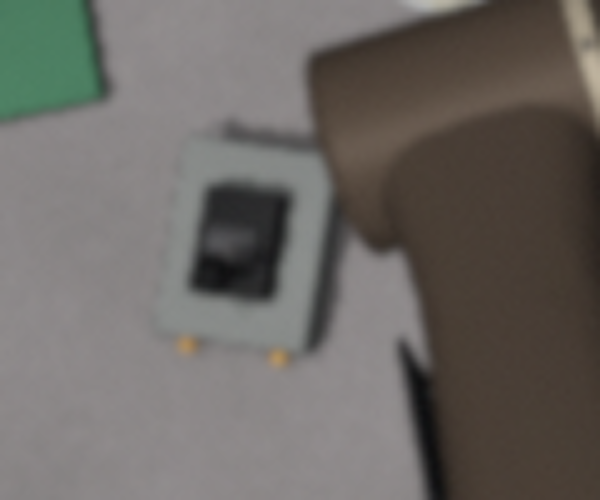

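Run:
```python
from look import *
plan([.432,.405,.22],-1.73)
```

```text
t 21.18 pos [ 0.5975 -0.0123  0.1621] rot [-1.571e+00 -1.000e-03 -2.930e+00] q [ 0.31  0.28 -0.25  0.   -1.04 -0.09] w 0.0526 F [-0.5  0.1  1. ]
[[0.0092, -0.0072, -0.0554], [0.0009, -0.0072, -0.0561], [-0.0075, -0.0072, -0.0556], [-0.0157, -0.0072, -0.0539], [-0.0236, -0.0072, -0.0509]] [np.float64(-0.1499), np.float64(-0.1499), np.float64(-0.1499), np.float64(-0.1499), np.float64(-0.1499)]
[[-0.031, -0.0072, -0.0468], [-0.0376, -0.0072, -0.0417], [-0.0434, -0.0072, -0.0356]] [np.float64(-0.1499), np.float64(-0.1499), np.float64(-0.1499)]
```

>>> move_arm:
  jaw: [1,1,1,1,1]
  offset:
    - [0.009,-0.007,-0.0555]
    - [0.001,-0.007,-0.056]
    - [-0.0075,-0.007,-0.0555]
    - [-0.016,-0.007,-0.054]
    - [-0.0235,-0.007,-0.051]
  roll: [-0.15,-0.15,-0.15,-0.15,-0.15]
  grip_force: 10

```text
t: 21.8
eef_pos: [0.4934, 0.2504, 0.1978]
ee_rot: [-1.571, -0.0, -2.174]
force: [1.6, 0.2, -0.1]
width: 0.0082
```

>>> move_arm:
  jaw: [1,1,1,1,1]
  offset:
    - [-0.031,-0.007,-0.047]
    - [-0.0375,-0.007,-0.0415]
    - [-0.0435,-0.007,-0.0355]
    - [0,0,0]
    - [0,0,0]
  roll: [-0.15,-0.15,-0.15,0,0]

```text
t: 22.42
eef_pos: [0.4318, 0.4053, 0.218]
ee_rot: [-1.571, -0.001, -1.729]
force: [-0.1, 0.0, -0.2]
width: 0.0003
```

Run:
```python
from look import *
f,T=wrist('w11',['pulser','pulse_switch_tip'])
plan([.432,.408,.22],-1.73)
```

```text
pos [0.4318 0.4053 0.218 ] rot [-1.571e+00 -1.000e-03 -1.729e+00] t 22.43
pulser [([0.493, 0.4009, 0.0019], 0.67)]
pulse_switch_tip [([0.4673, 0.403, 0.1138], 0.76)]
t 22.57 pos [0.4323 0.4045 0.2184] rot [-1.571 -0.    -1.731] q [ 1.08  0.23 -0.19 -0.   -1.15  0.33] w 0.0004 F [ 0.5 -0.9  0.5]
[[-0.0034, -0.0016, -0.0008]] [np.float64(-0.0006)]
```

View pics/w11.png

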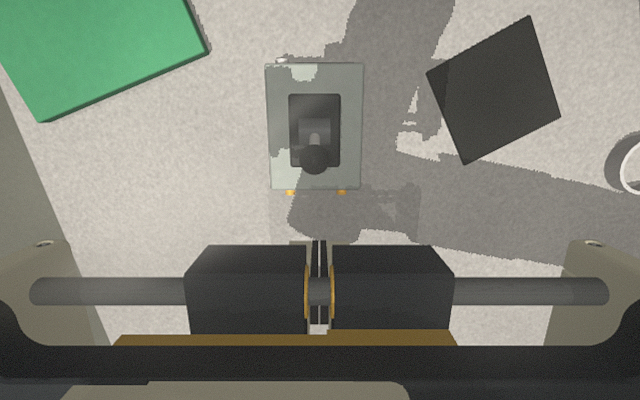

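Run:
```python
from look import *
f,T=load('w11')
B=px2w(f,T,[[315,158]],.111)[0];print(B)
c=px2w(f,T,[[265,63],[363,63],[361,188],[272,188]],.045);print(c.round(4),c.mean(0))
e=c[0]-c[3]+c[1]-c[2];print(np.arctan2(e[1],e[0]))
yaw=arm.get_state()['ee_rot'][2];p=arm.get_state()['eef_pos']
tx=np.array([np.cos(yaw),np.sin(yaw)]);tz=np.array([-np.sin(yaw),np.cos(yaw)])
for n,q in(('ball',B),('box',c.mean(0))): print(n,(q-p)[:2]@tx,(q-p)[:2]@tz)
```

```text
[0.4707075  0.40237575 0.111     ]
[[0.5614 0.4381 0.045 ]
 [0.5462 0.3428 0.045 ]
 [0.4207 0.3598 0.045 ]
 [0.4362 0.4567 0.045 ]] [0.49112463 0.39935542 0.045     ]
-0.1407466691094024
ball -0.0039730111700021385 0.038273478997480036
box -0.004240275267109464 0.05891107456383853
```

>>> move_arm:
  jaw: [1,1,1,1,1]
  offset:
    - [-0.004,0.04,0]
    - [0,0.045,0]
    - [0,0.033,0]
    - [0,0,0]
    - [0,0,0]
  roll: [0,0,0,0,0]

```text
t: 23.2
eef_pos: [0.4334, 0.4099, 0.102]
ee_rot: [-1.57, 0.001, -1.729]
force: [-0.9, -0.0, 0.4]
width: 0.0006
```

>>> move_arm:
  jaw: [1,1,1,1,1]
  offset:
    - [0,0,0.01]
    - [0,0,0.01]
    - [0,0,0.01]
    - [0,0,0.01]
    - [0,0,0.01]
  roll: [0,0,0,0,0]

```text
t: 23.82
eef_pos: [0.4826, 0.4017, 0.1005]
ee_rot: [-1.571, 0.0, -1.729]
force: [-0.4, 0.7, 0.9]
width: 0.0004
```

Run:
```python
from look import *
f,T=wrist('w12',['pulse_switch_tip'])
print(arm.get_state()['force'])
```

```text
pos [0.4826 0.4017 0.1005] rot [-1.571  0.    -1.729] t 23.82
pulse_switch_tip [([0.5041, 0.3939, 0.1151], 0.81)]
[ 0.26815651 -0.17556758  0.48085885]
```

View pics/w12.png

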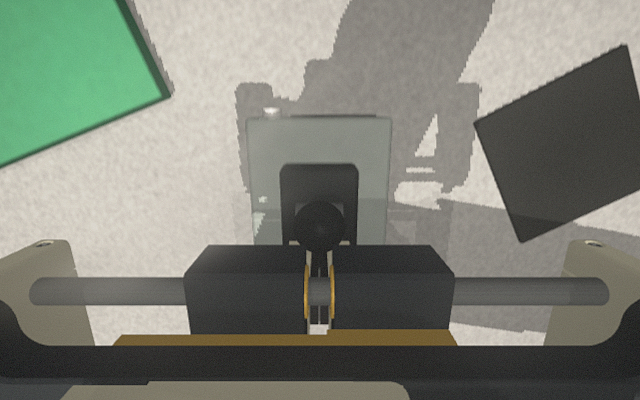

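>>> move_arm:
  jaw: [1,1,1,1]
  offset:
    - [0,0,0.006]
    - [0,0,0.004]
    - [0,0,0.002]
    - [0,0,0]
  roll: [0,0,0,0]

```text
t: 24.42
eef_pos: [0.4922, 0.3999, 0.1001]
ee_rot: [-1.573, -0.001, -1.729]
force: [-8.0, 3.2, 1.0]
width: 0.0005
```

Run:
```python
from look import *
f,T=wrist('w13',['pulse_switch_tip'])
print(arm.get_state()['force'])
```

```text
pos [0.4922 0.3999 0.1001] rot [-1.573e+00 -1.000e-03 -1.729e+00] t 24.43
pulse_switch_tip [([0.5115, 0.3955, 0.1146], 0.79)]
[-7.33008258  2.72134664  0.4058931 ]
```

>>> move_arm:
  jaw: [1,1,1]
  offset:
    - [0,0,0.003]
    - [0,0,0]
    - [0,0,0]
  roll: [0,0,0]

```text
t: 24.9
eef_pos: [0.4927, 0.3998, 0.1]
ee_rot: [-1.576, -0.001, -1.728]
force: [-19.5, 4.6, 6.1]
width: 0.0003
```

>>> move_arm:
  jaw: [1,1,1,1,1]
  offset:
    - [0,0,-0.02]
    - [0,0,-0.03]
    - [0,-0.05,-0.02]
    - [0,-0.05,0]
    - [0,0,0]
  roll: [0,0,0,0,0]

```text
t: 25.52
eef_pos: [0.4288, 0.4127, 0.2058]
ee_rot: [-1.566, 0.008, -1.727]
force: [0.3, 0.9, -0.0]
width: 0.0004
```

Run:
```python
from look import *
f,T=wrist('w14',['pulse_switch_tip','pulser'])
print(arm.get_state()['force'],arm.get_state()['t'])
f=snap('side','s14')
for t in('pulse_switch_tip','pulser','long_prism_mid','plate_face'): print(t,[(np.round(d['position'],4).tolist(),round(d['p'],2)) for d in arm.landmark_of(f,t)[:2]])
```

```text
pos [0.4288 0.4127 0.2058] rot [-1.566  0.008 -1.727] t 25.52
pulse_switch_tip [([0.5103, 0.3925, 0.1087], 0.72)]
pulser [([0.4925, 0.4016, -0.002], 0.89)]
[-0.38749899 -0.75946067 -0.33299284] 25.675
pulse_switch_tip [([0.5149, 0.3943, 0.108], 0.47)]
pulser [([0.4911, 0.4001, -0.0015], 0.73), ([0.5161, -0.3343, -0.0027], 0.35)]
long_prism_mid [([0.6066, -0.0593, 0.0468], 0.79), ([0.5099, -0.3751, 0.033], 0.28)]
plate_face [([0.6043, -0.0328, 0.0643], 0.72)]
```

View pics/w14.png

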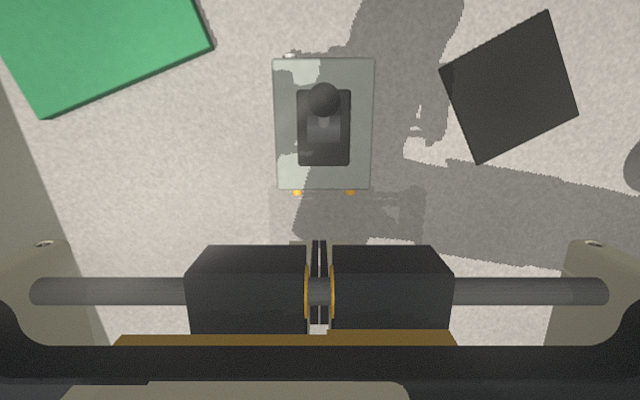

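View pics/s14.png

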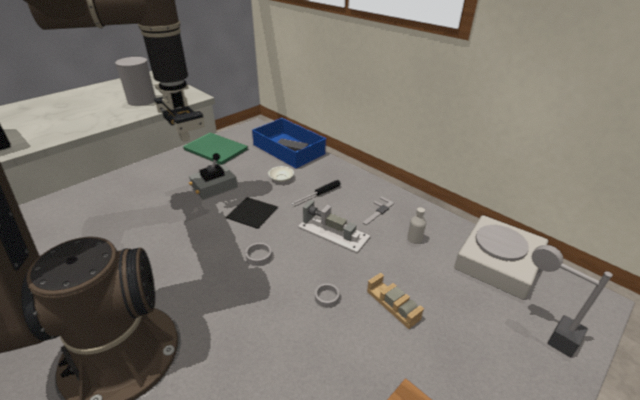

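Run:
```python
from look import *
f,T=load('w14')
B=px2w(f,T,[[324,99]],.111)[0]; c=px2w(f,T,[[273,58],[375,58],[371,189],[279,189]],.045).mean(0)
d=(B-c)[:2]; print(B,c,d@np.array([.989,-.15]))
```

```text
[0.51422361 0.39607208 0.111     ] [0.49007544 0.39868157 0.045     ] 0.024273965945663174
```

Run:
```python
from look import *
s=arm.get_state();print(np.abs(s['qd']).max(),s['t']); print(arm.job_done())
```

```text
0.00487326282668034 25.925
the job is handed in; nothing more can be done
None
```

The prism is clamped in the test rig and the pulse switch is thrown. I handed the job in at about 26 s of the 72 s allowed, and it gave no verdict.

**What I did:** I lifted the long prism from the rack by its ends, laid it on the pad about 2 mm from the pad's centre and let go. I then gripped it across its sides, pushed the sprung plate back (7–8 N), lowered the prism onto the rail, let it back against the fixed head and released it. Last, I pushed the toggle over with the closed fingers.

**Last checks:**
- **Prism:** the wrist picture after release put its centre within about 1 mm of the seat across and along. Its axis showed no visible tilt against the rig's. Its height on the rail was about 44 mm, estimated from the arm's position rather than measured in a picture.
- **Clamping:** the sideways force on the gripper dropped to about zero when the prism met the fixed head, so both faces were pressing. I could not measure the two contact forces separately.
- **Toggle:** the ball sits 24 mm past the pivot, about 1.0 rad. At the stop the force rose to about 20 N with almost no further movement.
- **Bystanders:** they look undisturbed in the side picture. I did not measure them one by one.
- **Robot:** it was clear of everything and at rest when I handed in.

**Disagreements:**
- **Prism height:** the network's last side-view reading was 47 mm, 3 mm above the seat. That is within its 4 mm accuracy.
- **First rack grip:** it was too low for the pad, so I opened, raised 7 mm and gripped again before lifting.

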